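Seat the sharpener's grinding wheel on its drive pin

ROBOT

A 6-joint arm with a two-finger parallel gripper is mounted at the origin on a cart in front of the work surface, level with it; the furniture and walls round the work are solid. World frame = base frame: x ahead of the robot, y to its left, z up, the work surface at z = 0. Lengths are in mm, angles in rad, forces in N, time in s.
With the tool pointing down it reaches from about 275 to 1000 mm from the base axis. Payload 8.4 kg.
Tool frame: the origin (TCP) lies at the very end of the fingers, on their centre line; the grasp point (between the pads) lies 19 mm behind it (r.tcp_to_grasp is the distance from the TCP to the grasp point, in mm); z points along the fingers, y is the line along which they close (so a half turn about z gives the same grasp; the last joint's range is limited). The gripper opens to 85 mm and grips with 20 to 120 N. Pads are 22 mm wide; open, the fingers measure 114 mm over their backs; the gripper's body (76 mm by 85 mm) begins 54 mm behind the grasp point. The pads swing forward as they close: fully open they stand 13 mm farther back than shut.
Start: joints at [1.248, 0.353, 1.633, -0, 1.155, -0.002], TCP at [197.077, 593.118, 231.281] pointing down, gripper open.
Joint ranges: [-2.63, 2.63], [-0.92, 2.1], [0.06, 2.66], [-1.3, 4.44], [0, 2.69], [-3.02, 3.02]. Speed limits (rad/s): [2.22, 2.22, 2.79, 3.14, 3.14, 3.14].

INTERFACE

Orientations are given as [roll, pitch, yaw] about the fixed x, y, z axes, in that order (R = Rz(yaw) Ry(pitch) Rx(roll)).
In Python, from rig import r gives the robot as it stands. The module is installed in compiled form; this text tells all that it offers.
- The arm moves only by the tool play_rows, never from a script. Its argument "rows" is a list of rows, each an object with "dp": the shift along the tool's x, y, z in units of 40 mm (1.0 is 40 mm), a list of three; "turn": the turn, a rotation vector about the tool's x, y, z in units of 6 degrees (1.0 is 6 degrees), a list of three; "fingers": the closure, from 0 (fully open) to 1 (shut). In form: [{"dp": [tx, ty, tz], "turn": [wx, wy, wz], "fingers": fingers}, ...]. A call has 1 to 5 rows; each row shifts and turns the commanded pose from where the row before left it, along the tool's axes as they then stand; what a row does not reach is not made up. A row lasts 1/12 s, in which the tool goes at most 41.7 mm and 7.16 degrees, less where a joint would pass 70% of its speed; a pose out of reach is approached as far as the arm can. A call is refused whole if a number of a shift passes 1 or a number of a turn 1, either way. A call with a gripper value outside its range is refused whole. The fingers move at their own pace and stop on an object; "force" is the grip in N (left out, the last holds). Time passes only in rows, so rows that do not move let the fingers close. It gives the time, the measured TCP pose, the force, the opening and the grip force at its end, in the units of the state.
- r.sense(): the state, without advancing time (a new reading comes with each control period).
- r.grab_frame(name): name is "scene" or "top" or "wrist"; returns a dict with "pixels" (384x512x3 uint8, red, green, blue), "fx", "fy", "cx", "cy" (pixels), "pose" (4x4, takes a point from camera to world coordinates). Camera axes: x right, y down, z forward; pixel columns grow to the right and rows downward; lengths in mm; the calibration is good to about 2 mm. The wrist camera is an equidistant fisheye: a pixel r from the principal point sees the ray r / f radians off the axis. A picture is of the moment at which its call begins. There is no depth.
- r.sign_off(): hands the job in; it is judged then, once.
The state is a dict: "clock": time; "qpos": joint angles; "qvel": joint speeds; "joint_efforts": joint torques, N m; "eef_pos": TCP position; "tcp_rot": TCP orientation; "contact_force": force on the tool from outside, world axes, zero at the start; "wrist_torque": the same for the moment, N m; "opening": opening from 0.0 (shut) to 1.0 (fully open); "grasp_force": force on a finger pad.
Only numpy, scipy, OpenCV 4.12 (cv2) and the standard library are available. Lean on these libraries where they do the work, as an engineer would, in place of code of your own. Each camera call takes 0.05 s, during which the arm holds its last target. There are 200 camera calls.

TASK

The grinding wheel of the bench sharpener has been left standing proud because the notch in its rim is not over the drive pin. With a fingertip in one of the wheel's openings push the wheel round, without lifting it, until the notch stands over the pin, then press the wheel's hub down until the wheel is fully home on the platter. Leave everything else on the bench where it is.

Things in the scene. Friction and masses are not known exactly. Their poses are not given: they have to be found in the camera images.
- sharpener: Bench disc sharpener, fixed. Grey housing 228 x 213 mm, deck 70 mm high, dial and switch on its front (-x), battery on its left (+y). Origin on the bench, on the wheel's upright axis. On the deck an aluminium platter 194 mm across, top 84 mm above the bench; spindle locked, it never turns. Behind the wheel a tool-rest bar, top 104 mm high, 113 mm from the axis. x to its back, y left, z up.
- drive_pin (a point): Tip of the round-topped steel drive pin, 12 mm in diameter, that stands 12 mm up from the platter, 89 mm from the wheel's axis. The outer 5 mm of it show beyond the wheel's rim. Fixed to the sharpener.
- wheel_turn (a joint): Turn of the wheel about its upright axis, rad, growing counter-clockwise seen from above. 0 or 6.283: notch over the pin. Starts 0.6 to 5.68. It may be turned either way, stays where it is left (friction 0.06 N m, 0.02 N m s of drag), and the notch takes the pin when within about 0.06 rad of it.
- wheel_drop (a joint): How far the wheel has been pressed down its spindle, m. 0: standing proud at the start, its underside 12.5 mm above the platter, just clear of the pin; 0.012: fully home. It fits tightly: it does not fall by itself, a downward push of some 5 to 8 N moves it slowly, and off the notch the pin stops it after about 1 mm. Negative: pulled up.
- hub_top (a point): Centre of the top of the wheel's black round hub cap, on the axis. The cap is 53 mm across at its foot, its flat top 42 mm across, 10 mm above the wheel's upper face. 118.5 mm above the bench at the start, 106.5 mm when home. Room for the arm: a timber rack hangs over the back of the bench, from 610 mm above it and from 0.63 m ahead of the robot's axis.
- notch (a point): Middle of the only notch in the wheel's rim, on the upper face, 89 mm from the axis: 20 mm wide, 13.5 mm deep, right through. The wheel is a grey disc 180 mm across and 12 mm thick; it lies level, its upper face 108.5 mm above the bench at the start, 96.5 mm when home.
- window_0 (a point): Middle of one of the wheel's three equal openings, at the upper face, 53.5 mm from the axis, 60 degrees counter-clockwise from the notch. Each goes right through (12 mm), from 30 to 77 mm from the axis and over 58 degrees, about 54 mm wide at its middle. Below lies the platter, 24.5 mm under the wheel's upper face at the start.
- window_1 (a point): The same for the opening on the other side of the hub from the notch.
- window_2 (a point): The same for the opening 60 degrees clockwise from the notch.
- block_plane: Bystander: steel block plane lying left of the sharpener, 165 x 52 x 57 mm. Origin under its middle.
- chisel: Bystander: chisel with amber handle, 220 mm, lying to the left. Origin under its middle.
- tape_measure: Bystander: yellow tape measure, 80 x 38 x 64 mm, right of the sharpener. Origin under its middle.
- sanding_block: Bystander: cork sanding block, 112 x 63 x 30 mm, far to the right. Origin under its middle.
- marker: Bystander: marker pen, 135 mm, lying at the right near the front edge. Origin under its middle.

How it is judged:
By the outcome, as a careful person would: the job done as asked, in the order asked, and still so for the second after the job is handed in, with the robot touching nothing.
It also fails if it takes over 56 s, if anything falls off the work surface, if the arm or the gripper's body presses on something with over 40 N, if the wrist force passes 120 N, or if a joint passes its speed limit or range.

## Working session

There is one attempt and no reset: what is moved stays moved. The work goes in short steps, Python scripts to look and compute and a tool call to move; the robot and the scene stay as the last step left them, time stands still between calls to the robot, and variables do not carry over. Pictures are saved under pics/ and viewed, at most 13 in all, crops included, and the job is handed in when it is done.

Besides the shell and the picture viewer there is one more tool, called after "Emit:" as name(argument=value, ...) on one line, values as JSON. play_rows: Moves the arm, as the interface text tells. Its arguments: {"type":"object","properties":{"rows":{"type":"array"},"force":{"type":"number"}},"required":["rows"]}

```bash
mkdir -p pics; cat > h.py <<'E'
import numpy as np, cv2
from rig import r
def grab(n,f):
    d=r.grab_frame(n); cv2.imwrite(f'pics/{f}.png',d['pixels'][:,:,::-1]); np.savez(f'pics/{f}.npz',**d); return d
def cast(d,uv,z,fish=False):
    P=np.array(d['pose']); u,v=uv; a=np.array([(u-d['cx'])/d['fx'],(v-d['cy'])/d['fy']])
    if fish:
        t=np.hypot(*a); c=np.r_[a/t*np.sin(t),np.cos(t)] if t>0 else np.array([0,0,1.])
    else: c=np.r_[a,1]
    w=P[:3,:3]@c; o=P[:3,3]; return o+w*(z-o[2])/w[2]
def proj(d,p):
    P=np.array(d['pose']); c=P[:3,:3].T@(np.array(p)-P[:3,3]); return d['fx']*c[0]/c[2]+d['cx'],d['fy']*c[1]/c[2]+d['cy']
E
python3 - <<'E'
from h import *
for n in('scene','top'):
    d=grab(n,n+'0'); print(n,d['fx'],np.round(d['pose'],3).tolist())
print(r.sense())
E
```

```text
scene 443.20640045699355 [[0.908, -0.179, 0.379, -166.152], [-0.418, -0.441, 0.794, -1189.359], [0.026, -0.879, -0.475, 853.335], [0.0, 0.0, 0.0, 1.0]]
top 367.66680910942387 [[0.01, -0.996, 0.084, 356.512], [-1.0, -0.01, 0.0, 88.569], [0.001, -0.084, -0.996, 1597.765], [0.0, 0.0, 0.0, 1.0]]
{'clock': 0.1, 'qpos': array([ 1.24761672e+00,  3.53598415e-01,  1.63406327e+00, -6.46415548e-06,
        1.15521763e+00, -2.38569432e-03]), 'qvel': array([-0.00166681, -0.00062069, -0.00234109, -0.00291092,  0.0009665 ,
       -0.00018004]), 'joint_efforts': array([ 9.79386641e-04, -6.06358337e+01, -3.42816210e+01,  2.86439374e-06,
        4.13936665e-03, -1.38343361e-05]), 'eef_pos': array([196.92975293, 592.70383958, 230.62306873]), 'tcp_rot': array([-3.14030599e+00,  2.84100987e-06,  2.82080136e+00]), 'contact_force': array([-0.18713942, -0.15819136,  0.55599118]), 'wrist_torque': array([-0.03648651,  0.01208973, -0.07950651]), 'grasp_force': 0.0, 'opening': 0.9974811157595993}
```

View pics/top0.png

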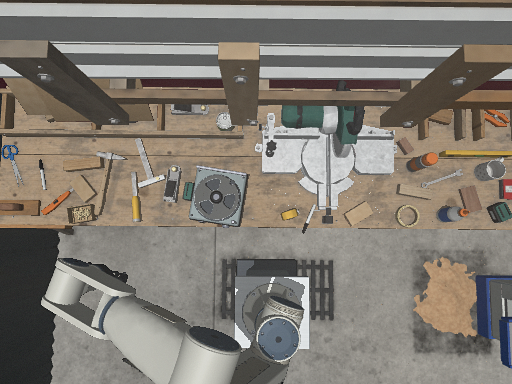

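View pics/scene0.png

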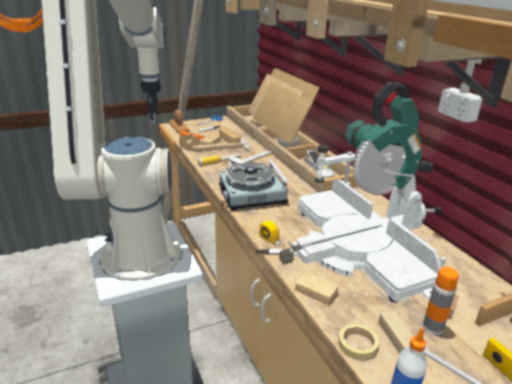

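The top view shows the sharpener with its wheel at about (218,196). The bystanders lie clear of it, and the arm is at lower left. I'll enlarge that region and cast the hub.

```bash
python3 - <<'E'
from h import *
d=dict(np.load('pics/top0.npz')); im=d['pixels'][:,:,::-1]
c=im[160:232,180:256]; cv2.imwrite('pics/c.png',cv2.resize(c,None,fx=8,fy=8,interpolation=cv2.INTER_CUBIC))
print(cast(d,(217.5,196.5),118))
E
```

```text
[480.36082699 226.48135131 118.        ]
```

View pics/c.png

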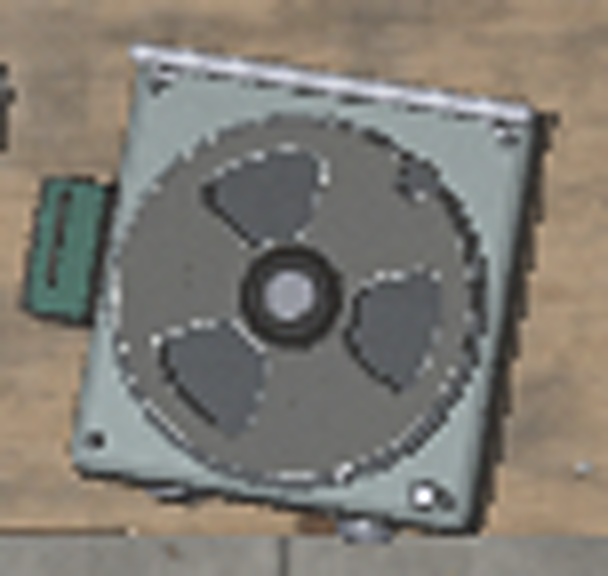

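Hub at crop (291,296), notch at about (412,182), and what may be the pin as a bright dot at (343,470). I'll move above the wheel to check with the wrist camera.

Emit:
play_rows(rows=[{"dp":[-0.6,-0.4,-0.12],"turn":[0,0,0],"fingers":1},{"dp":[-0.64,-0.43,-0.12],"turn":[0,0,0],"fingers":1},{"dp":[-0.64,-0.43,-0.12],"turn":[0,0,0],"fingers":1},{"dp":[-0.64,-0.43,-0.12],"turn":[0,0,0],"fingers":1},{"dp":[-0.64,-0.43,-0.12],"turn":[0,0,0],"fingers":1}])

```text
clock: 0.52
eef_pos: [290.7, 471.4, 255.1]
tcp_rot: [-3.141, -0.0, 2.821]
contact_force: [0.6, 0.3, 1.0]
opening: 0.302
grasp_force: 0.0
```

Emit:
play_rows(rows=[{"dp":[-0.64,-0.43,-0.12],"turn":[0,0,0],"fingers":1},{"dp":[-0.64,-0.43,-0.12],"turn":[0,0,0],"fingers":1},{"dp":[-0.64,-0.43,-0.12],"turn":[0,0,0],"fingers":1},{"dp":[-0.64,-0.43,-0.12],"turn":[0,0,0],"fingers":1},{"dp":[-0.64,-0.43,-0.12],"turn":[0,0,0],"fingers":1}])

```text
clock: 0.93
eef_pos: [385.1, 349.4, 279.3]
tcp_rot: [-3.141, -0.0, 2.821]
contact_force: [0.5, -0.2, -0.2]
opening: -0.004
grasp_force: 0.0
```

Emit:
play_rows(rows=[{"dp":[-0.64,-0.43,-0.12],"turn":[0,0,0],"fingers":1},{"dp":[-0.64,-0.43,-0.12],"turn":[0,0,0],"fingers":1},{"dp":[-0.64,-0.43,-0.12],"turn":[0,0,0],"fingers":1},{"dp":[-0.5,-0.3,0],"turn":[0,0,0],"fingers":1},{"dp":[0,0,0],"turn":[0,0,0],"fingers":1}])

```text
clock: 1.35
eef_pos: [458.7, 257.1, 293.8]
tcp_rot: [-3.141, 0.001, 2.818]
contact_force: [0.0, 0.5, 0.2]
opening: -0.001
grasp_force: 0.0
```

```bash
python3 - <<'E'
from h import *
d=grab('wrist','w1'); print(d['fx'],d['cx'],d['cy'],np.round(d['pose'],3).tolist())
s=r.sense(); print(s['eef_pos'],s['tcp_rot'],s['qpos'],s['clock'])
E
```

```text
297.3186396354542 254.5955092273455 193.19141252890444 [[0.318, 0.896, 0.31, 378.516], [0.948, -0.3, -0.104, 284.435], [-0.0, 0.326, -0.945, 435.679], [0.0, 0.0, 0.0, 1.0]]
[457.34178157 258.43340353 293.50582506] [-3.14122193e+00 -4.31811660e-05  2.81775871e+00] [ 5.11630928e-01  1.39685267e-01  1.77193321e+00 -2.29871605e-04
  1.23027809e+00 -7.35254663e-01] 1.4
```

View pics/w1.png

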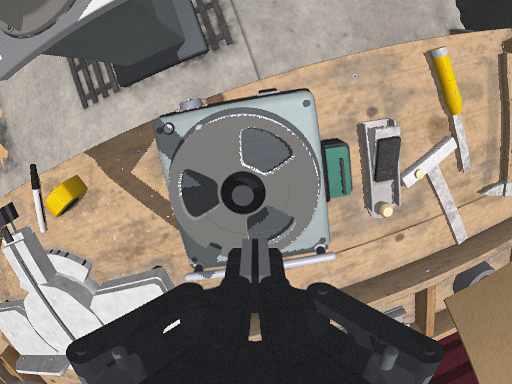

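The wrist view shows the hub at about (243,192), the notch near (215,247), and a bright dot near (198,127) at the rim that may be the pin. I'll make an overhead rectification of this region to measure from.

```bash
cat >> h.py <<'E'
def rect(d,z,c,half=125,s=2.4):
    n=int(2*half*s); P=np.array(d['pose'])
    X,Y=np.meshgrid(np.arange(n),np.arange(n)) # col -> -y , row -> -x
    w=np.stack([c[0]+half-Y/s,c[1]+half-X/s,np.full(X.shape,z)],-1)-P[:3,3]
    q=w@P[:3,:3]; t=np.arctan2(np.hypot(q[...,0],q[...,1]),q[...,2]); h=np.hypot(q[...,0],q[...,1])
    return cv2.remap(d['pixels'][:,:,::-1],(d['cx']+d['fx']*t*q[...,0]/h).astype('f4'),(d['cy']+d['fy']*t*q[...,1]/h).astype('f4'),cv2.INTER_CUBIC)
E
python3 - <<'E'
from h import *
d=dict(np.load('pics/w1.npz')); 
hub=cast(d,(243,192),118.5,1); print(hub, cast(d,(215,247),108.5,1),cast(d,(198,127),96,1))
t=dict(np.load('pics/top0.npz')); print(cast(t,(216.4,197),118.5),cast(t,(231.5,182.75),108.5),cast(t,(222.9,218.7),96))
cv2.imwrite('pics/r1.png',rect(d,108.5,(480,229)))
E
```

```text
[476.86979778 237.64322157 118.5       ] [537.99021633 178.12857747 108.5       ] [392.4272024  210.90617718  96.        ]
[478.2480061  230.83861105 118.5       ] [538.00427768 171.29589431 108.5       ] [391.58092031 204.87589027  96.        ]
```

View pics/r1.png

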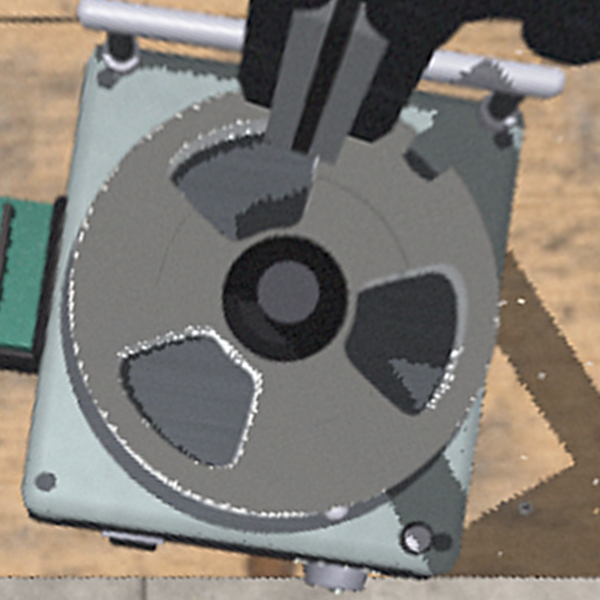

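Centre is at about (283,302), notch at (423,163), and pin at (337,512). That puts the hub near (478.5,235), the notch at −45° and the pin at −163.5°, so the wheel must turn about 118.5° clockwise. I'll use window_2 (−105°), which sweeps across the front. First step is to align the tool yaw to π and go above it.

Emit:
play_rows(rows=[{"dp":[0,0,0.6],"turn":[0,0,-0.77],"fingers":1},{"dp":[0,0,0.6],"turn":[0,0,-0.77],"fingers":1},{"dp":[0,0,0.6],"turn":[0,0,-0.77],"fingers":1},{"dp":[0,0,0.6],"turn":[0,0,-0.77],"fingers":1},{"dp":[0,0,0],"turn":[0,0,0],"fingers":1}])

```text
clock: 1.82
eef_pos: [453.1, 259.2, 193.3]
tcp_rot: [-3.138, -0.007, -3.136]
contact_force: [-1.3, -0.3, -0.3]
opening: -0.001
grasp_force: 0.0
```

Emit:
play_rows(rows=[{"dp":[-0.05,-0.6,0],"turn":[0,0,0],"fingers":1},{"dp":[-0.06,-0.6,0],"turn":[0,0,0],"fingers":1},{"dp":[-0.06,-0.6,0.2],"turn":[0,0,0],"fingers":1},{"dp":[0,0,0.4],"turn":[0,0,0],"fingers":1},{"dp":[0,0,0],"turn":[0,0,0],"fingers":1}])

```text
clock: 2.23
eef_pos: [462.3, 187.3, 172.8]
tcp_rot: [-3.141, -0.002, 3.139]
contact_force: [0.0, 0.8, -0.5]
opening: -0.001
grasp_force: 0.0
```

```bash
python3 - <<'E'
from h import *
d=grab('wrist','w2'); s=r.sense(); print(s['eef_pos'],s['tcp_rot'],s['qpos'],s['clock'])
cv2.imwrite('pics/r2.png',rect(d,108.5,(480,235)))
E
```

```text
[462.6651072  187.95480165 173.73883236] [-3.14127649e+00 -1.67346886e-03  3.14057891e+00] [ 3.82644925e-01  2.27651943e-01  1.95283856e+00  4.05983271e-04
  9.62772341e-01 -1.18737012e+00] 2.2833
```

View pics/w2.png

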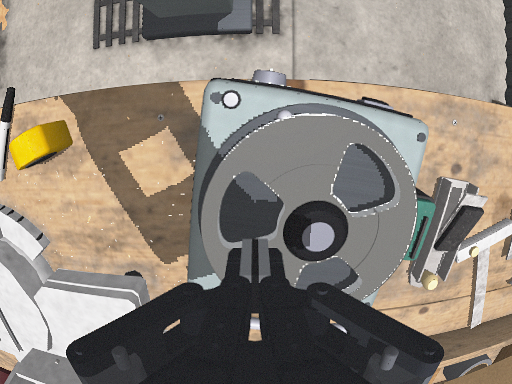

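Wrist view from close by: hub top at about (320,235), pin at (284,115), window_2 centred near (250,208). I'll cast those, with the window taken as a dark blob.

```bash
python3 - <<'E'
from h import *
d=dict(np.load('pics/w2.npz'))
print('hub',cast(d,(320,236),118.5,1),'pin',cast(d,(284,116),96,1))
# window corners by eye
for p in [(232,178),(280,205),(219,195),(221,238),(253,180)]: print(p,cast(d,p,108.5,1).round(1))
# rim points -> circle
pts=[(202,225),(217,170),(248,134),(330,118),(385,145),(412,190),(416,230)]
w=np.array([cast(d,p,108.5,1)[:2] for p in pts]); A=np.c_[2*w,np.ones(len(w))]; s=np.linalg.lstsq(A,(w**2).sum(1),rcond=None)[0]
print(s[:2],np.sqrt(s[2]+s[0]**2+s[1]**2))
E
```

```text
hub [479.53866661 237.03518513 118.5       ] pin [393.36073028 209.50797504  96.        ]
(232, 178) [437.1 171.5 108.5]
(280, 205) [458.1 206.8 108.5]
(219, 195) [450.2 161.5 108.5]
(221, 238) [485.8 161.4 108.5]
(253, 180) [438.7 186.7 108.5]
[482.26028762 234.63275664] 89.66257783153316
```

View pics/r2.png

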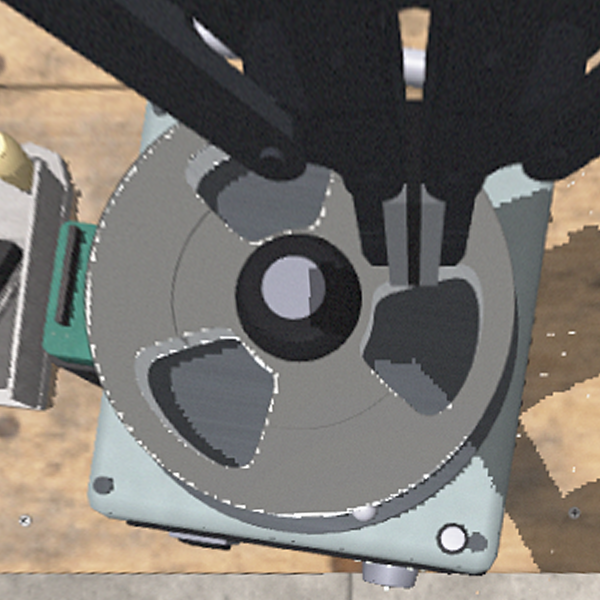

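The wheel centre comes out at about (479.6,234.5) and the window_2 centre at (466,182.5). I'll centre the finger there and go down to z≈96.

Emit:
play_rows(rows=[{"dp":[-0.07,-0.14,0],"turn":[0,0,0],"fingers":1},{"dp":[0,0,0.5],"turn":[0,0,0],"fingers":1},{"dp":[0,0,0.6],"turn":[0,0,0],"fingers":1},{"dp":[0,0,0.6],"turn":[0,0,0],"fingers":1},{"dp":[0,0,0.2],"turn":[0,0,0],"fingers":1}])

```text
clock: 2.7
eef_pos: [465.3, 182.5, 96.2]
tcp_rot: [-3.141, -0.002, -3.14]
contact_force: [-0.4, -0.6, 0.6]
opening: 0.003
grasp_force: 0.0
```

Emit:
play_rows(rows=[{"dp":[0,0,0],"turn":[0,0,0],"fingers":1}])

```text
clock: 2.78
eef_pos: [465.4, 182.4, 96.8]
tcp_rot: [-3.141, -0.003, -3.14]
contact_force: [-0.4, 0.3, 0.2]
opening: 0.002
grasp_force: 0.0
```

```bash
python3 - <<'E'
from h import *
s=r.sense(); p=s['eef_pos']; print(p,s['tcp_rot'],s['contact_force'])
C=np.array([479.6,234.5]); v=p[:2]-C; print(np.hypot(*v),np.degrees(np.arctan2(v[1],v[0])))
# arc plan, 6 deg per row, radius 53.5; from current point
a=-105; q=p[:2].copy()
for k in range(25):
    a-=6; n=C+53.5*np.array([np.cos(np.radians(a)),np.sin(np.radians(a))]); e=n-q; q=n; print(a,round(-e[0]/40,2),round(e[1]/40,2))
E
```

```text
[465.37265257 182.44608974  96.76059018] [-3.14058566e+00 -2.65265809e-03 -3.13958312e+00] [-0.42976352  0.3358521   0.21174566]
53.96320031678861 -105.28669560288738
-111 0.12 0.05
-117 0.13 0.06
-123 0.12 0.07
-129 0.11 0.08
-135 0.1 0.09
-141 0.09 0.1
-147 0.08 0.11
-153 0.07 0.12
-159 0.06 0.13
-165 0.04 0.13
-171 0.03 0.14
-177 0.01 0.14
-183 -0.0 0.14
-189 -0.01 0.14
-195 -0.03 0.14
-201 -0.04 0.13
-207 -0.06 0.13
-213 -0.07 0.12
-219 -0.08 0.11
-225 -0.09 0.1
-231 -0.1 0.09
-237 -0.11 0.08
-243 -0.12 0.07
-249 -0.13 0.06
-255 -0.13 0.04
```

Emit:
play_rows(rows=[{"dp":[0.12,0.05,0],"turn":[0,0,0],"fingers":1},{"dp":[0.13,0.06,0],"turn":[0,0,0],"fingers":1},{"dp":[0.12,0.07,0],"turn":[0,0,0],"fingers":1},{"dp":[0.11,0.08,0],"turn":[0,0,0],"fingers":1},{"dp":[0.1,0.09,0],"turn":[0,0,0],"fingers":1}])

```text
clock: 3.2
eef_pos: [443.2, 196.9, 98.7]
tcp_rot: [3.141, 0.002, -3.14]
contact_force: [2.2, -1.6, 1.6]
opening: 0.001
grasp_force: 0.9
```

Emit:
play_rows(rows=[{"dp":[0.09,0.1,0],"turn":[0,0,0],"fingers":1},{"dp":[0.08,0.11,0],"turn":[0,0,0],"fingers":1},{"dp":[0.07,0.12,0],"turn":[0,0,0],"fingers":1},{"dp":[0.06,0.13,0],"turn":[0,0,0],"fingers":1},{"dp":[0.04,0.13,0],"turn":[0,0,0],"fingers":1}])

```text
clock: 3.62
eef_pos: [428.8, 220.3, 97.6]
tcp_rot: [-3.141, -0.0, -3.14]
contact_force: [1.8, -2.0, 1.3]
opening: -0.002
grasp_force: 0.8
```

Emit:
play_rows(rows=[{"dp":[0.03,0.14,0],"turn":[0,0,0],"fingers":1},{"dp":[0.01,0.14,0],"turn":[0,0,0],"fingers":1},{"dp":[0,0.14,0],"turn":[0,0,0],"fingers":1},{"dp":[-0.01,0.14,0],"turn":[0,0,0],"fingers":1},{"dp":[-0.03,0.14,0],"turn":[0,0,0],"fingers":1}])

```text
clock: 4.03
eef_pos: [429.0, 248.3, 97.5]
tcp_rot: [-3.141, -0.001, -3.14]
contact_force: [0.3, -2.1, 1.1]
opening: 0.0
grasp_force: 0.9
```

Emit:
play_rows(rows=[{"dp":[-0.04,0.13,0],"turn":[0,0,0],"fingers":1},{"dp":[-0.06,0.13,0],"turn":[0,0,0],"fingers":1},{"dp":[-0.07,0.12,0],"turn":[0,0,0],"fingers":1},{"dp":[-0.08,0.11,0],"turn":[0,0,0],"fingers":1},{"dp":[0,0,0],"turn":[0,0,0],"fingers":1}])

```text
clock: 4.45
eef_pos: [440.2, 268.6, 97.8]
tcp_rot: [3.141, 0.001, -3.14]
contact_force: [-0.1, -0.9, 0.6]
opening: 0.003
grasp_force: 0.0
```

```bash
python3 - <<'E'
from h import *
d=grab('wrist','w3'); s=r.sense(); p=s['eef_pos']; print(p,s['contact_force'])
v=p[:2]-[479.6,234.5]; print(np.hypot(*v),np.degrees(np.arctan2(v[1],v[0])))
cv2.imwrite('pics/r3.png',rect(d,108.5,(480,235)))
E
```

```text
[439.79349219 268.17946713  97.68577788] [ 0.30762349  0.40554786 -0.10519247]
52.14273266741738 139.76612676919146
```

View pics/r3.png

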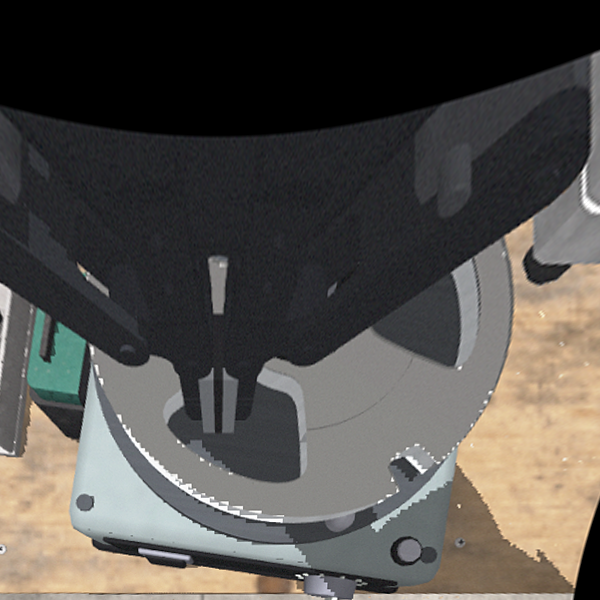

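The finger is at 139.8° and pushing. The notch shows near (415,470), about −146°, and the pin near (341,520). Roughly 17° remains, so I'll push 16°, back off, lift and check.

Emit:
play_rows(rows=[{"dp":[-0.06,0.065,0],"turn":[0,0,0],"fingers":1},{"dp":[-0.065,0.06,0],"turn":[0,0,0],"fingers":1},{"dp":[-0.07,0.06,0],"turn":[0,0,0],"fingers":1},{"dp":[-0.075,0.055,0],"turn":[0,0,0],"fingers":1},{"dp":[0,0,0],"turn":[0,0,0],"fingers":1}])

```text
clock: 4.92
eef_pos: [450.8, 277.7, 97.8]
tcp_rot: [3.141, 0.001, -3.14]
contact_force: [-0.7, 0.5, -0.3]
opening: -0.003
grasp_force: 0.2
```

Emit:
play_rows(rows=[{"dp":[0.1,-0.07,0],"turn":[0,0,0],"fingers":1},{"dp":[0,0,0],"turn":[0,0,0],"fingers":1},{"dp":[0,0,-0.6],"turn":[0,0,0],"fingers":1},{"dp":[0,0,-0.8],"turn":[0,0,0],"fingers":1},{"dp":[0,0,-0.8],"turn":[0,0,0],"fingers":1}])

```text
clock: 5.33
eef_pos: [445.2, 273.8, 186.1]
tcp_rot: [-3.141, -0.002, -3.14]
contact_force: [0.8, 0.6, 0.3]
opening: 0.002
grasp_force: 0.0
```

Emit:
play_rows(rows=[{"dp":[-0.3,-0.33,0],"turn":[0,0,0],"fingers":1},{"dp":[-0.3,-0.33,0],"turn":[0,0,0],"fingers":1},{"dp":[-0.3,-0.3,0],"turn":[0,0,0],"fingers":1},{"dp":[0,0,0],"turn":[0,0,0],"fingers":1},{"dp":[0,0,0],"turn":[0,0,0],"fingers":1}])

```text
clock: 5.75
eef_pos: [482.2, 235.5, 185.7]
tcp_rot: [3.141, -0.0, -3.141]
contact_force: [0.3, 0.1, 0.4]
opening: 0.005
grasp_force: 0.0
```

```bash
python3 - <<'E'
from h import *
d=grab('wrist','w4'); s=r.sense(); print(s['eef_pos'],s['contact_force'],s['clock'])
im=rect(d,108.5,(420,215),70,8)
cv2.imwrite('pics/r4.png',im[:600,:800] if 0 else cv2.resize(im,(600,600),interpolation=cv2.INTER_AREA))
E
```

```text
[481.70041039 235.90235459 185.57704122] [-0.09795519 -0.08802963 -0.13510686] 5.8
```

View pics/r4.png

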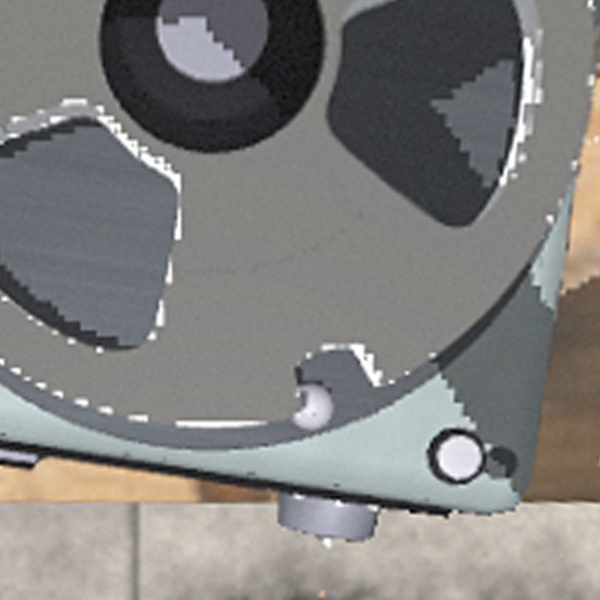

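The pin (313,407) sits against the left side of the notch, whose centre is near (342,398). After parallax about 4.4° clockwise remains. I'll go back into the same window for a small push.

Emit:
play_rows(rows=[{"dp":[0.29,0.33,0],"turn":[0,0,0],"fingers":1},{"dp":[0.29,0.33,0],"turn":[0,0,0],"fingers":1},{"dp":[0.32,0.32,0],"turn":[0,0,0],"fingers":1},{"dp":[0,0,0.6],"turn":[0,0,0],"fingers":1},{"dp":[0,0,0.8],"turn":[0,0,0],"fingers":1}])

```text
clock: 6.22
eef_pos: [446.5, 277.5, 131.4]
tcp_rot: [3.138, 0.005, -3.138]
contact_force: [1.4, 1.5, -0.4]
opening: 0.001
grasp_force: 0.0
```

Emit:
play_rows(rows=[{"dp":[0,0,0.6],"turn":[0,0,0],"fingers":1},{"dp":[0,0,0.2],"turn":[0,0,0],"fingers":1},{"dp":[0,0,0],"turn":[0,0,0],"fingers":1}])

```text
clock: 6.47
eef_pos: [444.1, 274.7, 95.8]
tcp_rot: [-3.139, -0.004, -3.139]
contact_force: [-0.7, -0.3, 0.9]
opening: -0.007
grasp_force: 0.0
```

Emit:
play_rows(rows=[{"dp":[-0.06,0.03,0],"turn":[0,0,0],"fingers":1},{"dp":[-0.06,0.03,0],"turn":[0,0,0],"fingers":1},{"dp":[-0.06,0.03,0],"turn":[0,0,0],"fingers":1},{"dp":[-0.05,0.03,0],"turn":[0,0,0],"fingers":1},{"dp":[0,0,0],"turn":[0,0,0],"fingers":1}])

```text
clock: 6.88
eef_pos: [456.3, 280.5, 98.6]
tcp_rot: [3.141, 0.002, -3.14]
contact_force: [-0.7, -0.5, 0.3]
opening: -0.0
grasp_force: 0.1
```

Emit:
play_rows(rows=[{"dp":[0,0,0],"turn":[0,0,0],"fingers":1}])

```text
clock: 6.97
eef_pos: [455.9, 280.3, 98.3]
tcp_rot: [3.141, 0.001, -3.14]
contact_force: [-0.3, -0.2, 0.0]
opening: -0.001
grasp_force: 0.0
```

Emit:
play_rows(rows=[{"dp":[0.12,-0.06,0],"turn":[0,0,0],"fingers":1},{"dp":[0,0,0],"turn":[0,0,0],"fingers":1},{"dp":[0,0,-0.6],"turn":[0,0,0],"fingers":1},{"dp":[0,0,-0.8],"turn":[0,0,0],"fingers":1},{"dp":[0,0,-0.8],"turn":[0,0,0],"fingers":1}])

```text
clock: 7.38
eef_pos: [449.4, 276.9, 186.0]
tcp_rot: [-3.14, -0.002, -3.14]
contact_force: [1.4, 1.4, -0.1]
opening: 0.001
grasp_force: 0.0
```

Emit:
play_rows(rows=[{"dp":[-0.24,-0.36,0],"turn":[0,0,0],"fingers":1},{"dp":[-0.24,-0.36,0],"turn":[0,0,0],"fingers":1},{"dp":[-0.24,-0.36,0],"turn":[0,0,0],"fingers":1},{"dp":[0,0,0],"turn":[0,0,0],"fingers":1},{"dp":[0,0,0],"turn":[0,0,0],"fingers":1}])

```text
clock: 7.8
eef_pos: [479.3, 233.9, 185.7]
tcp_rot: [3.141, -0.0, -3.142]
contact_force: [-0.6, 0.1, 0.0]
opening: -0.003
grasp_force: 0.0
```

```bash
python3 - <<'E'
from h import *
d=grab('wrist','w5'); s=r.sense(); print(s['eef_pos'],s['contact_force'],s['clock'],d['pose'][:3,3])
im=rect(d,108.5,(420,215),70,8)
cv2.imwrite('pics/r5.png',cv2.resize(im,(600,600),interpolation=cv2.INTER_AREA))
E
```

```text
[478.97253248 234.326222   185.58783271] [ 0.70393706 -1.07930109 -0.25014546] 7.85 [395.00308274 234.3818546  327.71322744]
```

View pics/r5.png

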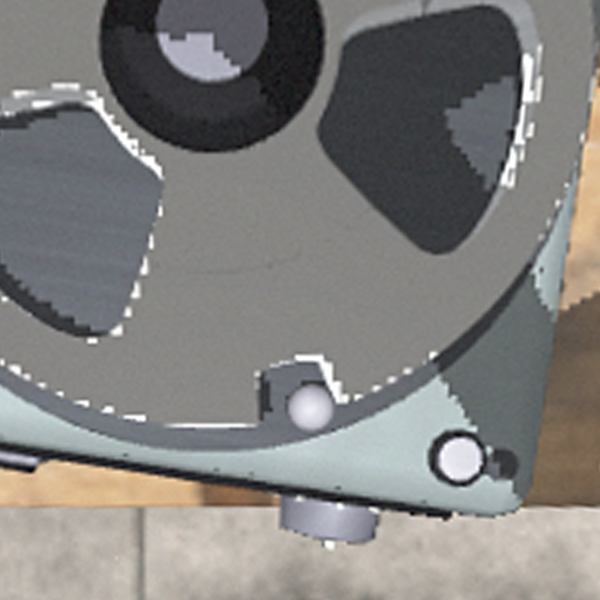

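The notch mouth spans (262,422) to (342,403). With parallax the pin (311,408) is about 1° off centre, within the ±3.4° tolerance. I'll press the hub.

Emit:
play_rows(rows=[{"dp":[0,0,0.5],"turn":[0,0,0],"fingers":1},{"dp":[0,0,0.5],"turn":[0,0,0],"fingers":1},{"dp":[0,0,0.4],"turn":[0,0,0],"fingers":1},{"dp":[0,0,0.1],"turn":[0,0,0],"fingers":1},{"dp":[0,0,0],"turn":[0,0,0],"fingers":1}])

```text
clock: 8.27
eef_pos: [478.0, 234.5, 124.5]
tcp_rot: [-3.14, -0.003, -3.139]
contact_force: [0.5, 0.3, -0.2]
opening: 0.0
grasp_force: 0.0
```

Emit:
play_rows(rows=[{"dp":[0,0,0.05],"turn":[0,0,0],"fingers":1},{"dp":[0,0,0.05],"turn":[0,0,0],"fingers":1},{"dp":[0,0,0.05],"turn":[0,0,0],"fingers":1},{"dp":[0,0,0.04],"turn":[0,0,0],"fingers":1},{"dp":[0,0,0],"turn":[0,0,0],"fingers":1}])

```text
clock: 8.68
eef_pos: [479.6, 234.6, 118.4]
tcp_rot: [3.141, 0.001, -3.14]
contact_force: [0.9, 0.3, -0.0]
opening: 0.001
grasp_force: 0.0
```

Emit:
play_rows(rows=[{"dp":[0,0,0.03],"turn":[0,0,0],"fingers":1},{"dp":[0,0,0.03],"turn":[0,0,0],"fingers":1},{"dp":[0,0,0.02],"turn":[0,0,0],"fingers":1},{"dp":[0,0,0],"turn":[0,0,0],"fingers":1},{"dp":[0,0,0],"turn":[0,0,0],"fingers":1}])

```text
clock: 9.1
eef_pos: [479.6, 234.5, 115.4]
tcp_rot: [3.141, 0.001, -3.14]
contact_force: [-0.3, 0.4, 5.1]
opening: -0.0
grasp_force: 2.8
```

Emit:
play_rows(rows=[{"dp":[0,0,0.04],"turn":[0,0,0],"fingers":1},{"dp":[0,0,0.04],"turn":[0,0,0],"fingers":1},{"dp":[0,0,0.04],"turn":[0,0,0],"fingers":1},{"dp":[0,0,0],"turn":[0,0,0],"fingers":1},{"dp":[0,0,0],"turn":[0,0,0],"fingers":1}])

```text
clock: 9.52
eef_pos: [479.6, 234.5, 110.4]
tcp_rot: [3.141, 0.001, -3.14]
contact_force: [-0.5, 0.5, 4.4]
opening: 0.001
grasp_force: 2.2
```

Emit:
play_rows(rows=[{"dp":[0,0,0.03],"turn":[0,0,0],"fingers":1},{"dp":[0,0,0.03],"turn":[0,0,0],"fingers":1},{"dp":[0,0,0.03],"turn":[0,0,0],"fingers":1},{"dp":[0,0,0],"turn":[0,0,0],"fingers":1},{"dp":[0,0,0],"turn":[0,0,0],"fingers":1}])

```text
clock: 9.93
eef_pos: [479.6, 234.5, 106.8]
tcp_rot: [3.141, 0.001, -3.14]
contact_force: [0.1, 0.8, 4.4]
opening: -0.0
grasp_force: 2.4
```

Emit:
play_rows(rows=[{"dp":[0,0,0.02],"turn":[0,0,0],"fingers":1},{"dp":[0,0,0.02],"turn":[0,0,0],"fingers":1},{"dp":[0,0,0.0],"turn":[0,0,0],"fingers":1},{"dp":[0,0,0],"turn":[0,0,0],"fingers":1},{"dp":[0,0,0],"turn":[0,0,0],"fingers":1}])

```text
clock: 10.35
eef_pos: [479.7, 234.6, 106.3]
tcp_rot: [3.141, 0.001, -3.14]
contact_force: [-4.3, -0.9, 18.2]
opening: 0.007
grasp_force: 9.3
```

Emit:
play_rows(rows=[{"dp":[0,0,0],"turn":[0,0,0],"fingers":1},{"dp":[0,0,0],"turn":[0,0,0],"fingers":1},{"dp":[0,0,0],"turn":[0,0,0],"fingers":1}])

```text
clock: 10.6
eef_pos: [479.7, 234.6, 106.3]
tcp_rot: [3.141, 0.001, -3.14]
contact_force: [-4.2, -3.0, 18.7]
opening: -0.004
grasp_force: 9.3
```

The press hit a hard stop at z=106.3 with 18 N, so the wheel is home. Now I'll retreat and check.

Emit:
play_rows(rows=[{"dp":[0,0,-0.1],"turn":[0,0,0],"fingers":1},{"dp":[0,0,-0.4],"turn":[0,0,0],"fingers":1},{"dp":[0,0,-0.8],"turn":[0,0,0],"fingers":1},{"dp":[0,0,-0.8],"turn":[0,0,0],"fingers":1},{"dp":[0,0,0],"turn":[0,0,0],"fingers":1}])

```text
clock: 11.02
eef_pos: [482.0, 235.6, 194.1]
tcp_rot: [3.138, 0.007, -3.14]
contact_force: [1.8, 0.7, -0.6]
opening: -0.0
grasp_force: 0.0
```

```bash
python3 - <<'E'
from h import *
d=grab('wrist','w6'); s=r.sense(); print(s['eef_pos'],s['contact_force'],s['clock'])
cv2.imwrite('pics/r6.png',rect(d,96.5,(480,235)))
E
```

```text
[481.08349751 235.1687142  191.72396583] [-0.71818695 -0.30938823 -0.84566984] 11.0667
```

View pics/r6.png

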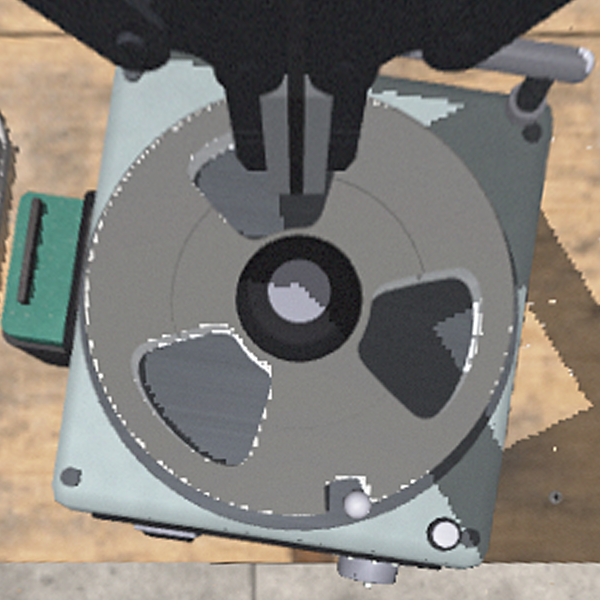

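The wheel lies low on the platter with the pin (357,504) inside the notch, and the finger is clear above it. Handing in.

```bash
python3 -c "
from rig import r
print(r.sign_off())"
```

```text
the job is handed in; nothing more can be done
None
```

I turned the wheel clockwise by a fingertip in one opening until its notch stood over the drive pin, then pressed it down onto a hard stop (hub top about 106.3 mm, 106.5 mm expected when home), and handed the job in at about 11 s of the 56 s, with the arm clear and nothing else touched.

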